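# Point-and-call check before a wash

### The job

Do the point-and-call check before the wash on the four vessels grouped in front of the robot: hold the fingertips two to four centimetres straight above the middle of the open beaker's mouth for about two seconds, then point in the same way at the cap of the taller of the two bottles. Only after both, push the lever of the small sign-off switch over to the right with the fingertips, as far as it goes, and draw back from it. Do not touch or move any of the four vessels, and do not point at the smaller bottle or the petri dish.

Things in the scene. Friction and masses are not known exactly. Their poses are not given: they have to be found in the camera images.
- beaker: Open clear beaker, 53 mm across the rim, 67 mm high, standing loose on the bench in the group of four vessels in front of the robot (others of its kind, far off at the back or side of the bench, are scenery). Origin: centre of its underside, z up.
- beaker_top (a point): Middle of the beaker's open mouth, level with the rim, 67 mm above its underside; z up.
- tall_bottle: The taller of the two bottles in the group of four: round white plastic bottle with a screw cap, 66 mm across the body, 153 mm high with the cap, standing loose. Origin: centre of its underside, z up.
- tall_bottle_top (a point): Middle of the top of the tall bottle's cap (cap 41 mm across), 153 mm above its underside; z up.
- small_bottle: Bystander: small round amber bottle with a screw cap, 48 mm across, 90 mm high, standing loose. Origin: centre of its underside, z up.
- small_bottle_top (a point): Middle of the top of the small bottle's cap (30 mm across), 90 mm above its underside; z up.
- dish: Bystander: flat round petri dish, 62 mm across, 15 mm high, lying loose. Origin: centre of its underside, z up.
- dish_top (a point): Middle of the top of the petri dish, 15 mm above the bench; z up.
- signoff_base: Grey housing of the sign-off switch, fixed to the bench to the right of the vessels: a block 70 mm (x) by 50 mm (y) by 25 mm high carrying a 26 mm thick hinge barrel that reaches 35 mm above the bench. Origin: centre of its underside. Its x axis is the way the lever is to be pushed (roughly the robot's right, -y of the world, within about 20 degrees).
- signoff (a joint): Lever angle in rad: 0 leans 0.5 rad from upright to the robot's left (as found, 0 to 0.15), 0.5 upright, 1.0 the far stop, leaning 0.5 rad to the right. Stays where it is left; about 1 N at the ball moves it. The hinge axis is the y axis of signoff_base, 22 mm above the bench over its origin.
- signoff_tip (a point): Centre of the black ball, 26 mm across, at the end of the lever's 10 mm thick steel rod, 80 mm from the hinge axis; 92 mm above the bench at either stop, 102 mm when upright. From stop to stop it travels 77 mm along the x axis of signoff_base, from 38 mm before its origin to 38 mm past it.
Mind the look-alikes: they are no part of the job. What is shaped like the beaker but pink is not meant.

How it is judged:
On the way, in this order (a step that is already met when the one before it is completed fails the run):
1. for 1 s the point between the pads, some 20 mm behind the fingertips, stays within 30 mm sideways of the middle of the beaker mouth and 20 to 80 mm above it (horizontal distance between the grasp point and beaker_top below 0.03 m and z of the grasp point in the frame of beaker_top between 0.02 and 0.08 m), for 1 s.
2. then the same over the tall bottle's cap for 1 s, the lever not yet over (below 0.5 rad) (horizontal distance between the grasp point and tall_bottle_top below 0.03 m and z of the grasp point in the frame of tall_bottle_top between 0.02 and 0.08 m and value of joint signoff below 0.5 rad), for 1 s.
3. then the lever is pushed over to the right (beyond 0.85 rad) (value of joint signoff above 0.85 rad), for 0.2 s.
At the end, for the whole second after the job is handed in: The lever leans to the right, beyond 0.85 of its 1.0 rad, and the beaker, both bottles and the dish stand upright and at rest within 10 mm of where they stood (value of joint signoff above 0.85 rad and distance of each of beaker, tall_bottle, dish, small_bottle from where it was at the start of the episode below 0.01 m and angle between each of beaker, tall_bottle, dish, small_bottle's own z axis and vertical below 0.1 rad and linear speed of each of beaker, tall_bottle, dish, small_bottle below 0.02 m/s); the robot touches nothing.
It fails at once if the open beaker is touched, moved more than 10 mm or tipped (contact force between beaker and the fingers above 0.3 N or contact force between beaker and the arm above 0.3 N or distance of beaker from where it was at the start of the episode above 0.01 m or angle between beaker's own z axis and vertical above 0.15 rad).
It fails at once if the tall bottle is touched, moved more than 10 mm or tipped (contact force between tall_bottle and the fingers above 0.3 N or contact force between tall_bottle and the arm above 0.3 N or distance of tall_bottle from where it was at the start of the episode above 0.01 m or angle between tall_bottle's own z axis and vertical above 0.15 rad).
It fails at once if the petri dish is touched, moved more than 10 mm or tipped (contact force between dish and the fingers above 0.3 N or contact force between dish and the arm above 0.3 N or distance of dish from where it was at the start of the episode above 0.01 m or angle between dish's own z axis and vertical above 0.15 rad).
It fails at once if the small bottle is touched, moved more than 10 mm or tipped (contact force between small_bottle and the fingers above 0.3 N or contact force between small_bottle and the arm above 0.3 N or distance of small_bottle from where it was at the start of the episode above 0.01 m or angle between small_bottle's own z axis and vertical above 0.15 rad).
It fails at once if the small bottle or the dish is pointed at: the point between the finger pads comes within 50 mm of the middle of its top (distance between the grasp point and dish_top below 0.05 m or distance between the grasp point and small_bottle_top below 0.05 m).
It also fails if it takes over 54 s, if anything falls off the work surface, if the arm or the gripper's body presses on something with over 40 N, if the wrist force passes 120 N, or if a joint passes its speed limit or range.

### The arm

A 6-joint arm with a two-finger parallel gripper is mounted at the origin on a cart in front of the work surface, level with it; the furniture and walls round the work are solid. World frame = base frame: x ahead of the robot, y to its left, z up, the work surface at z = 0. Lengths are in m, angles in rad, forces in N, time in s.
With the tool pointing down it reaches from about 0.4 to 0.825 m from the base axis. Payload 7 kg.
Tool frame: the origin (TCP) lies between the finger pads; the fingertips stand 8 mm ahead of it and the grasp point (between the pads) lies 11 mm behind it (arm.finger_overhang is the distance from the TCP to the fingertips, in m); z points along the fingers, y is the line along which they close (so a half turn about z gives the same grasp; the last joint's range is limited). The gripper opens to 88 mm and grips with 3 to 60 N. Pads are 19 mm wide; open, the fingers measure 130 mm over their backs; the gripper's body (78 mm by 193 mm) begins 47 mm behind the grasp point.
Start: joints at [-0.906, 0.359, 0.012, 0, -1.224, -0.288], TCP at [0.248, -0.628, 0.235] pointing down, gripper open.
Joint ranges: [-3.07, 3.07], [-1.43, 2.12], [-1.02, 1.25], [-3.03, 1.67], [-3.05, -0], [-3.03, 3.03]. Speed limits (rad/s): [2.39, 2.39, 3.01, 3.14, 3.14, 3.14].

### API

Orientations are given as [roll, pitch, yaw] about the fixed x, y, z axes, in that order (R = Rz(yaw) Ry(pitch) Rx(roll)).
In Python, from station import arm gives the robot as it stands.
- The arm moves only by the tool move_arm, never from a script. Its argument "rows" is text: rows parted by semicolons, each of 7 numbers parted by spaces: the turn, a rotation vector about the tool's x, y, z in degrees, then the shift along the tool's x, y, z in m, then the finger opening in m, from 0 to 0.0876. A call has 1 to 8 rows; each row shifts and turns the commanded pose from where the row before left it, along the tool's axes as they then stand; what a row does not reach is not made up. A row lasts 1/8 s, in which the tool goes at most 62.5 mm and 10.7 degrees, less where a joint would pass 70% of its speed; a pose out of reach is approached as far as the arm can. A call is refused whole if a number of a shift passes 0.0625 or a number of a turn 10.7, either way. A call with a gripper value outside its range is refused whole. The fingers move at their own pace and stop on an object; "squeeze" is the grip in N (left out, the last holds). Time passes only in rows, so rows that do not move let the fingers close. It gives the time, the measured TCP pose, the force, the opening and the grip force at its end, in the units of the state.
- arm.get_state(): the state, without advancing time (a new reading comes with each control period).
- arm.grab_frame(name): name is "scene" or "side" or "wrist"; returns (picture, depth): 384x512x3 uint8, blue, green, red; 384x512 float32, m along the optical axis (not along the pixel's ray), 0 where there is no reading.
- arm.camera_model(name): a dict with "mtx" (3x3 intrinsics, pixels), "camera_from_world" (4x4, takes a point from world to camera coordinates); the wrist camera has in their place "mount" (4x4, takes a point from camera to tool coordinates, whose origin is the TCP and whose axes are the flange's). Camera axes: x right, y down, z forward; pixel columns grow to the right and rows downward; lengths in m; the calibration is good to about 2 mm. A picture is of the moment at which its call begins: read the wrist's pose just before it. camera_model takes no time and is no camera call.
- arm.job_done(): hands the job in; it is judged then, once.
The state is a dict: "t": time; "q": joint angles; "qd": joint speeds; "joint_efforts": joint torques, N m; "eef_pos": TCP position; "ee_rot": TCP orientation; "force": force on the tool from outside, world axes, zero at the start; "moment": the same for the moment, N m; "width": finger opening in m; "gripper_force": force on a finger pad.
Only numpy, scipy, OpenCV 4.12 (cv2) and the standard library are available. Lean on these libraries where they do the work, as an engineer would, in place of code of your own. Each camera call takes 0.05 s, during which the arm holds its last target. There are 200 camera calls.

## Working session

There is one attempt and no reset: what is moved stays moved. The work goes in short steps, Python scripts to look and compute and a tool call to move; the robot and the scene stay as the last step left them, time stands still between calls to the robot, and variables do not carry over. Pictures are saved under pics/ and viewed, at most 10 in all, crops included, and the job is handed in when it is done.

Besides the shell and the picture viewer there is one more tool, called as name(argument=value, ...) on one line, values as JSON. move_arm: Moves the arm, as the interface text tells. Its arguments: {"type":"object","properties":{"rows":{"type":"string"},"squeeze":{"type":"number"}},"required":["rows"]}

```bash
mkdir -p pics; cat > h.py <<'E'
import numpy as np, cv2
from station import arm
def cloud(n):
    im,d=arm.grab_frame(n); m=arm.camera_model(n); K=m["mtx"]
    v,u=np.mgrid[:384,:512]
    P=np.stack([(u-K[0][2])/K[0][0]*d,(v-K[1][2])/K[1][1]*d,d,np.ones_like(d)],-1)
    W=P@np.linalg.inv(np.array(m["camera_from_world"])).T
    W[d==0]=np.nan
    return im,W[...,:3]
E
python3 - <<'E'
from h import *
for n in("scene","side"):
    im,W=cloud(n); cv2.imwrite(f"pics/{n}.png",im); np.save(n+".npy",W)
    print(n,np.linalg.inv(np.array(arm.camera_model(n)["camera_from_world"])).round(2).tolist())
print(arm.get_state())
E
```

```text
scene [[-0.78, -0.28, 0.56, -0.06], [-0.62, 0.36, -0.7, 0.82], [-0.01, -0.89, -0.45, 0.59], [0.0, 0.0, 0.0, 1.0]]
side [[-1.0, -0.01, 0.04, 0.53], [-0.04, 0.35, -0.94, 0.95], [-0.01, -0.94, -0.35, 0.43], [0.0, 0.0, 0.0, 1.0]]
{'t': 0.1, 'q': array([-9.05903890e-01,  3.59326839e-01,  1.11606137e-02, -2.77990888e-04,
       -1.22410195e+00, -2.88100504e-01]), 'qd': array([ 9.65825378e-04, -1.58637830e-03,  2.30430675e-03,  9.11793870e-05,
       -3.42225800e-04, -2.16244850e-03]), 'joint_efforts': array([-1.04226827e-03, -5.84162199e+01,  2.93752849e+01,  7.01546565e+00,
        1.01941256e-02, -6.34711841e-05]), 'eef_pos': array([ 0.24817352, -0.62727331,  0.2337188 ]), 'ee_rot': array([ 3.14010721e+00, -1.67659678e-04, -2.76489525e+00]), 'force': array([ 0.18800311, -0.42575725,  0.71259101]), 'moment': array([-0.02146742, -0.06136086, -0.03617862]), 'gripper_force': 0.0, 'width': 0.08769154855502004}
```

View pics/scene.png

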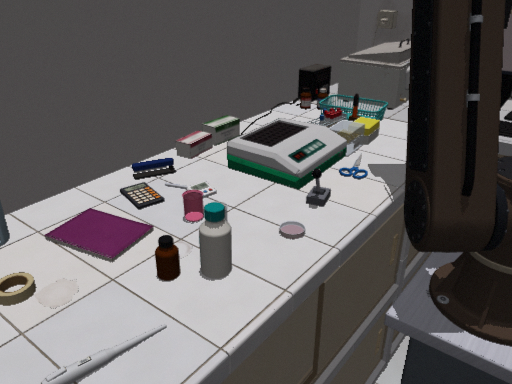

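View pics/side.png

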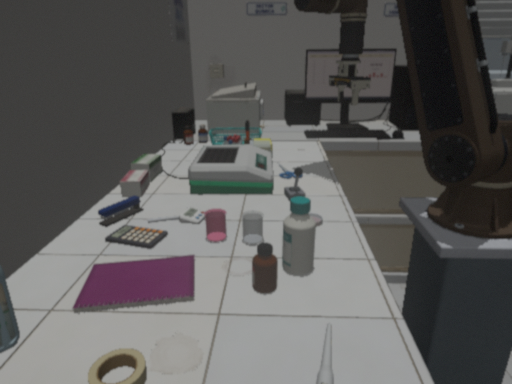

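The scene view shows the pink beaker at (193,205), the tall white bottle at (215,240), the small amber bottle at (168,258), the dish at (292,229) and the switch at (318,188). In the side view the candidates for the beaker are the pink one at (216,225) and the clear one at (253,227). The clear one fits because pink is excluded. The scene camera's view of it is blocked by the tall bottle. I'll confirm it in a crop and measure.

```bash
python3 - <<'E'
from h import *
im=cv2.imread("pics/side.png"); cv2.imwrite("pics/crop.png",cv2.resize(im[155:300,190:340],None,fx=4,fy=4,interpolation=cv2.INTER_CUBIC))
S=np.load("side.npy");C=np.load("scene.npy")
def r(W,b,zlo,zhi,l):
    x0,y0,x1,y1=b;P=W[y0:y1,x0:x1].reshape(-1,3);P=P[(P[:,2]>zlo)&(P[:,2]<zhi)]
    if len(P)<3: print(l,len(P));return
    print(l,len(P),"mid",((np.percentile(P,2,0)+np.percentile(P,98,0))/2).round(3),"lo",np.percentile(P,2,0).round(3),"hi",np.percentile(P,98,0).round(3))
for W,n,bs in((S,"side",dict(clear=(240,205,268,248),tall=(278,195,318,275),captop=(288,195,314,215),amber=(250,242,280,292),dish=(300,210,326,230),sw=(280,165,308,200),pink=(203,205,229,245))),
 (C,"scene",dict(tall=(196,200,236,280),captop=(200,202,232,220),amber=(153,233,182,282),dish=(276,219,308,240),sw=(303,165,334,207)))):
    for k,b in bs.items():
        lo,hi=dict(captop=(.145,.165),dish=(.008,.03)).get(k,(.01,.2)); r(W,b,lo,hi,n+" "+k)
        if k=="sw": r(W,b,.08,.12,"  ball"); r(W,b,.018,.028,"  block"); r(W,b,.028,.04,"  barrel")
m=arm.camera_model("side");T=np.array(m["camera_from_world"]);K=np.array(m["mtx"])
# clear beaker: pixel rays to bench/rim heights
def ray(u,v,z):
    R=T[:3,:3].T;c=-R@T[:3,3];d=R@np.linalg.inv(K)@[u,v,1];return (c+d*(z-c[2])/d[2]).round(3)
print(ray(253,217,.067),ray(253,240,0))
m=arm.camera_model("wrist");print(np.round(m["mount"],3).tolist())
E
```

```text
side clear 666 mid [0.582 0.223 0.052] lo [0.553 0.113 0.012] hi [0.612 0.333 0.091]
side tall 2188 mid [0.477 0.151 0.084] lo [0.436 0.013 0.013] hi [0.518 0.289 0.155]
side captop 210 mid [0.486 0.257 0.151] lo [0.467 0.238 0.146] hi [0.505 0.276 0.155]
side amber 1023 mid [0.555 0.338 0.052] lo [0.532 0.322 0.012] hi [0.578 0.354 0.091]
side dish 100 mid [0.426 0.035 0.014] lo [0.412 0.006 0.009] hi [0.441 0.064 0.018]
side sw 394 mid [ 0.479 -0.061  0.083] lo [ 0.448 -0.377  0.01 ] hi [0.509 0.255 0.155]
  ball 65 mid [ 0.469 -0.111  0.096] lo [ 0.457 -0.12   0.083] hi [ 0.481 -0.102  0.109]
  block 121 mid [ 0.477 -0.141  0.023] lo [ 0.447 -0.174  0.018] hi [ 0.507 -0.109  0.028]
  barrel 54 mid [ 0.472 -0.146  0.033] lo [ 0.454 -0.172  0.028] hi [ 0.49  -0.121  0.038]
side pink 604 mid [0.68  0.129 0.04 ] lo [0.655 0.103 0.011] hi [0.704 0.155 0.069]
scene tall 2189 mid [0.555 0.202 0.083] lo [0.453 0.118 0.013] hi [0.657 0.286 0.153]
scene captop 221 mid [0.484 0.254 0.15 ] lo [0.466 0.236 0.146] hi [0.502 0.272 0.154]
scene amber 837 mid [0.547 0.332 0.051] lo [0.53  0.312 0.012] hi [0.565 0.351 0.09 ]
scene dish 339 mid [0.44  0.034 0.013] lo [0.411 0.005 0.009] hi [0.468 0.063 0.017]
scene sw 708 mid [ 0.499 -0.213  0.058] lo [ 0.448 -0.321  0.011] hi [ 0.55  -0.106  0.105]
  ball 78 mid [ 0.466 -0.112  0.097] lo [ 0.455 -0.122  0.085] hi [ 0.476 -0.103  0.108]
  block 259 mid [ 0.498 -0.215  0.023] lo [ 0.447 -0.318  0.018] hi [ 0.55  -0.113  0.028]
  barrel 96 mid [ 0.505 -0.22   0.034] lo [ 0.461 -0.303  0.028] hi [ 0.549 -0.137  0.039]
[0.587 0.151 0.067] [0.588 0.138 0.   ]
[[-0.002, -0.951, -0.308, 0.083], [1.0, -0.002, 0.0, -0.0], [-0.001, -0.308, 0.951, -0.149], [0.0, 0.0, 0.0, 1.0]]
```

View pics/crop.png

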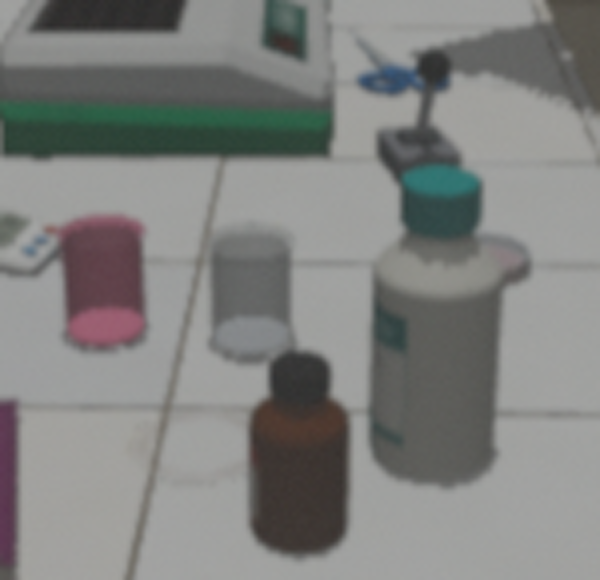

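Crop: the clear, colourless open beaker has its rim centre at crop (253,240) and base at (252,338). It stands in the group with the amber bottle, tall bottle and dish, and the pink one at crop (105,280) is the decoy. Next I'll refine the beaker position and the switch's orientation.

```bash
python3 - <<'E'
from h import *
S=np.load("side.npy");C=np.load("scene.npy")
m=arm.camera_model("side");T=np.array(m["camera_from_world"]);K=np.array(m["mtx"])
R=T[:3,:3].T;c=-R@T[:3,3]
def ray(u,v,z):
    d=R@np.linalg.inv(K)@[u,v,1];return (c+d*(z-c[2])/d[2]).round(3)
print("rim",ray(253.2,215,.067),"base",ray(253,239.5,0))
P=S[205:248,240:268].reshape(-1,3);P=P[(P[:,1]<.25)&(P[:,2]>.012)&(P[:,2]<.075)]
print("beaker pts",len(P),np.percentile(P,[2,50,98],0).round(3).tolist())
A=np.concatenate([S[165:200,280:308].reshape(-1,3),C[165:207,303:334].reshape(-1,3)])
A=A[(A[:,1]>-.2)&(A[:,1]<-.05)&(A[:,0]<.53)&(A[:,2]>.017)]
B=A[(A[:,2]<.028)]
print("block rect",cv2.minAreaRect((B[:,:2]*1000).astype(np.float32)))
Q=A[A[:,2]>.083];print("ball",((Q.max(0)+Q.min(0))/2).round(3), np.percentile(Q,[2,98],0).round(3).tolist())
for nm,W,cc in(("side",S,c),):
  q=W[165:200,280:308].reshape(-1,3);q=q[q[:,2]>.083];q=q[q[:,1]<-.05]
from scipy.optimize import least_squares
f=least_squares(lambda p:np.linalg.norm(Q-p,axis=1)-.013,Q.mean(0)-[0,.01,0],loss="soft_l1",f_scale=.002);print("sphere",f.x.round(4))
cap=np.concatenate([W.reshape(-1,3) for W in(S,C)]);cap=cap[(cap[:,2]>.146)&(cap[:,2]<.16)&(abs(cap[:,0]-.485)<.04)&(abs(cap[:,1]-.255)<.04)]
print("cap",cv2.minEnclosingCircle((cap[:,:2]*1000).astype(np.float32)))
E
```

```text
rim [0.587 0.14  0.067] base [0.588 0.136 0.   ]
beaker pts 594 [[0.566, 0.113, 0.014], [0.589, 0.157, 0.05], [0.612, 0.165, 0.069]]
block rect ((476.41455078125, -146.43707275390625), (51.80762481689453, 75.95043182373047), 13.720847129821777)
ball [ 0.468 -0.112  0.097] [[0.456, -0.121, 0.086], [0.479, -0.102, 0.108]]
sphere [ 0.4687 -0.1164  0.0958]
cap ((485.9889221191406, 254.4616241455078), 22.345949172973633)
```

move_arm(rows="0 0 7.7 0 0 -0.02 0; 0 0 0 -0.032 0.0415 0 0; 0 0 0 -0.032 0.0415 0 0; 0 0 0 -0.032 0.0415 0 0; 0 0 0 -0.032 0.0415 0 0; 0 0 0 -0.032 0.0415 0 0; 0 0 0 -0.032 0.0415 0 0; 0 0 0 -0.032 0.0415 0 0", squeeze=5)

```text
t: 1.1
eef_pos: [0.3963, -0.2902, 0.2544]
ee_rot: [3.141, -0.0, -2.899]
force: [0.9, -0.7, -0.0]
width: 0.0132
gripper_force: 0.0
```

```bash
cat >> h.py <<'E'
from scipy.spatial.transform import Rotation as Ro
def go(*t):
    s=arm.get_state();R=Ro.from_euler("xyz",s["ee_rot"]).as_matrix()
    print(s["t"],s["eef_pos"].round(4),s["ee_rot"].round(3),s["q"].round(2),s["force"].round(1),s["width"],"shift",(R.T@(np.array(t)-s["eef_pos"])).round(4))
E
python3 -c "
from h import *
go(.588,.139,.25)"
```

```text
1.1 [ 0.3963 -0.2902  0.2544] [ 3.141 -0.    -2.899] [-0.23  0.04 -0.35 -0.   -1.18 -1.1 ] [ 0.9 -0.7 -0. ] 0.013226509563258321 shift [-0.2891  0.3706  0.0045]
```

move_arm(rows="0 0 0 -0.036 0.0463 0 0; 0 0 0 -0.036 0.0463 0 0; 0 0 0 -0.036 0.0463 0 0; 0 0 0 -0.036 0.0463 0 0; 0 0 0 -0.036 0.0463 0 0; 0 0 0 -0.036 0.0463 0 0; 0 0 0 -0.036 0.0463 0 0; 0 0 0 -0.036 0.0463 0 0")

```text
t: 2.1
eef_pos: [0.587, 0.1387, 0.2544]
ee_rot: [-3.142, -0.0, -2.899]
force: [0.6, -0.5, 0.9]
width: 0.0006
gripper_force: 0.0
```

```bash
python3 - <<'E'
from h import *
go(.588,.139,.108)
im,W=cloud("side");a=im[130:310,180:350]
cv2.imwrite("pics/s2.png",cv2.resize(a,None,fx=3,fy=3))
E
```

```text
2.1 [0.587  0.1387 0.2544] [-3.142 -0.    -2.899] [ 0.56  0.23 -0.12 -0.   -1.22 -1.88] [ 0.6 -0.5  0.9] 0.0006376141376966608 shift [-0.001   0.      0.1464]
```

View pics/s2.png

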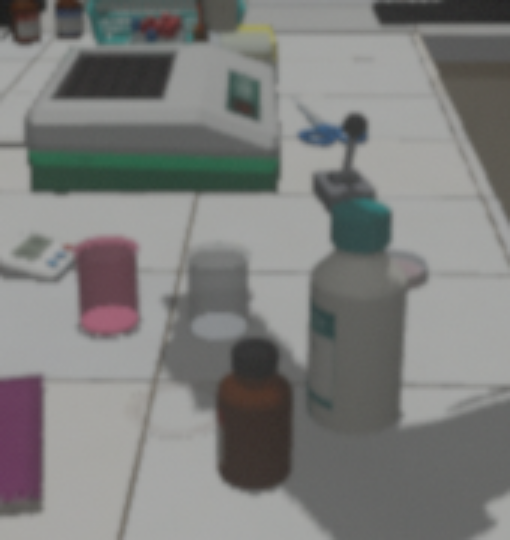

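The crop shows the vessels undisturbed (beaker at crop (218,290)). But I expected the fingertips near the top of this crop, and they aren't there. I'll check the full frame before descending.

```bash
python3 - <<'E'
from h import *
a,_=cloud("scene");b,_=cloud("side")
for n in("scene","side"):
    m=arm.camera_model(n);p=np.array(m["camera_from_world"])@[.587,.139,.246,1];q=np.array(m["mtx"])@p[:3];print(n,q[:2]/q[2],p[2])
cv2.imwrite("pics/s3.png",cv2.resize(np.hstack([a,b]),(800,300),interpolation=cv2.INTER_AREA))
E
```

```text
scene [213.15514685 135.75469421] 0.9875049027299724
side [252.04353684 140.38388319] 0.8209387763282124
```

View pics/s3.png

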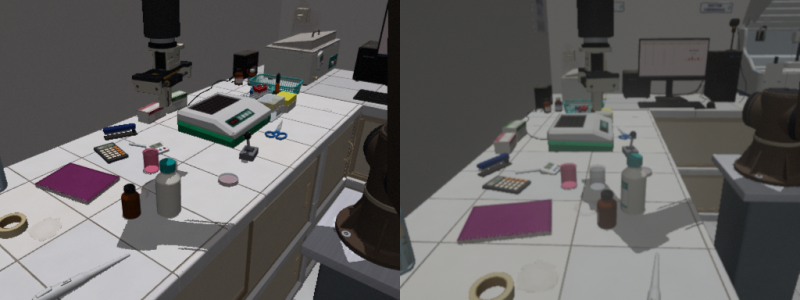

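The fingertips are at side pixel (252,141), which matches the projection, directly above the clear beaker. Descending and holding.

move_arm(rows="0 0 0 -0.001 0 0.025 0; 0 0 0 0 0 0.025 0; 0 0 0 0 0 0.025 0; 0 0 0 0 0 0.025 0; 0 0 0 0 0 0.02 0; 0 0 0 0 0 0.015 0; 0 0 0 0 0 0.01 0; 0 0 0 0 0 0 0")

```text
t: 3.25
eef_pos: [0.5874, 0.1368, 0.1091]
ee_rot: [-3.141, -0.001, -2.899]
force: [0.1, 0.8, 0.3]
width: 0.0006
gripper_force: 0.0
```

move_arm(rows="0 0 0 0 0 0 0; 0 0 0 0 0 0 0; 0 0 0 0 0 0 0; 0 0 0 0 0 0 0; 0 0 0 0 0 0 0; 0 0 0 0 0 0 0; 0 0 0 0 0 0 0; 0 0 0 0 0 0 0")

```text
t: 4.25
eef_pos: [0.5877, 0.1371, 0.1095]
ee_rot: [-3.142, -0.0, -2.899]
force: [0.3, -0.4, -1.1]
width: 0.0
gripper_force: 0.0
```

```bash
python3 - <<'E'
from h import *
go(.588,.139,.108)
im,W=cloud("side");a=im[130:310,180:350]
cv2.imwrite("pics/s4.png",cv2.resize(a,None,fx=3,fy=3))
E
```

```text
4.25 [0.5877 0.1371 0.1095] [-3.142 -0.    -2.899] [ 0.55  0.35 -0.31  0.   -0.91 -1.88] [ 0.3 -0.4 -1.1] 1.0629781430291632e-06 shift [-0.0007  0.0018  0.0015]
```

View pics/s4.png

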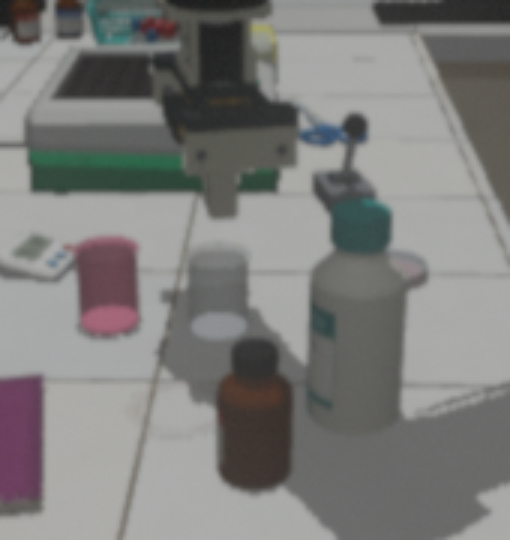

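move_arm(rows="0 0 0 0 0 0 0; 0 0 0 0 0 0 0; 0 0 0 0 0 0 0; 0 0 0 0 0 0 0; 0 0 0 0 0 0 0; 0 0 0 0 0 0 0; 0 0 0 0 0 0 0; 0 0 0 0 0 0 0")

```text
t: 5.3
eef_pos: [0.5877, 0.1371, 0.1096]
ee_rot: [3.142, 0.0, -2.899]
force: [0.2, -0.5, -0.8]
width: 0.0005
gripper_force: 0.0
```

The picture shows the closed fingertips at crop (222,213), centred just above the clear rim at (218,250). Next I'll go up and over to the bottle cap.

move_arm(rows="0 0 0 0 0 -0.04 0; 0 0 0 0 0 -0.04 0; 0 0 0 0 0 -0.04 0; 0 0 0 0 0 -0.03 0; 0 0 0 0.018 0.0345 0 0; 0 0 0 0.018 0.0345 0 0; 0 0 0 0.018 0.0345 0 0; 0 0 0 0.018 0.0345 0 0")

```text
t: 6.3
eef_pos: [0.4838, 0.2545, 0.2597]
ee_rot: [3.141, 0.0, -2.899]
force: [0.7, -0.3, -0.4]
width: 0.0004
gripper_force: 0.0
```

```bash
python3 -c "
from h import *
go(.485,.254,.193)"
```

```text
6.3 [0.4838 0.2545 0.2597] [ 3.141  0.    -2.899] [ 0.84  0.13 -0.23 -0.   -1.21 -2.17] [ 0.7 -0.3 -0.4] 0.000429416261182941 shift [-0.0011 -0.0008  0.0667]
```

move_arm(rows="0 0 0 -0.001 0 0.02 0; 0 0 0 0 0 0.02 0; 0 0 0 0 0 0.015 0; 0 0 0 0 0 0.01 0; 0 0 0 0 0 0 0; 0 0 0 0 0 0 0; 0 0 0 0 0 0 0; 0 0 0 0 0 0 0")

```text
t: 7.3
eef_pos: [0.4858, 0.2541, 0.195]
ee_rot: [3.141, 0.001, -2.899]
force: [0.9, 0.0, 0.3]
width: 0.0007
gripper_force: 0.0
```

move_arm(rows="0 0 0 0 0 0 0; 0 0 0 0 0 0 0; 0 0 0 0 0 0 0; 0 0 0 0 0 0 0; 0 0 0 0 0 0 0; 0 0 0 0 0 0 0; 0 0 0 0 0 0 0; 0 0 0 0 0 0 0")

```text
t: 8.3
eef_pos: [0.4857, 0.254, 0.1946]
ee_rot: [-3.142, -0.0, -2.899]
force: [-0.5, -0.4, 0.2]
width: 0.0005
gripper_force: 0.0
```

move_arm(rows="0 0 0 0 0 0 0; 0 0 0 0 0 0 0; 0 0 0 0 0 0 0; 0 0 0 0 0 0 0; 0 0 0 0 0 -0.03 0; 0 0 0 0 0 -0.03 0; 0 0 0 0 0 0 0; 0 0 0 0 0 0 0")

```text
t: 9.3
eef_pos: [0.4853, 0.2539, 0.2541]
ee_rot: [3.141, -0.0, -2.899]
force: [-0.8, -0.5, -0.2]
width: 0.0005
gripper_force: 0.0
```

```bash
python3 -c "
from h import *
go(.476-.0145-.003,-.146+.0728,.25)"
```

```text
9.3 [0.4853 0.2539 0.2541] [ 3.141 -0.    -2.899] [ 0.84  0.14 -0.24 -0.   -1.19 -2.17] [-0.8 -0.5 -0.2] 0.0005357473773127497 shift [ 0.1045 -0.3111  0.0041]
```

move_arm(rows="0 0 0 0.0174 -0.0518 0 0; 0 0 0 0.0174 -0.0518 0 0; 0 0 0 0.0174 -0.0518 0 0; 0 0 0 0.0174 -0.0518 0 0; 0 0 0 0.0174 -0.0518 0 0; 0 0 0 0.0174 -0.0518 0 0; 0 0 0 0 0 0 0; 0 0 0 0 0 0.04 0")

```text
t: 10.3
eef_pos: [0.4605, -0.0731, 0.2157]
ee_rot: [-3.141, 0.005, -2.901]
force: [0.1, 0.1, -0.3]
width: 0.0005
gripper_force: 0.0
```

```bash
python3 -c "
from h import *
go(.458,-.073,.086)"
```

```text
10.3 [ 0.4605 -0.0731  0.2157] [-3.141  0.005 -2.901] [ 0.27  0.02 -0.46  0.   -1.08 -1.6 ] [ 0.1  0.1 -0.3] 0.0005215359276650633 shift [0.003  0.0008 0.1297]
```

move_arm(rows="0 0 0 0 0 0.025 0; 0 0 0 0 0 0.025 0; 0 0 0 0 0 0.025 0; 0 0 0 0 0 0.025 0; 0 0 0 0 0 0.02 0; 0 0 0 0 0 0.009 0; 0 0 0 0 0 0 0; 0 0 0 0 0 0 0")

```text
t: 11.3
eef_pos: [0.4594, -0.0726, 0.0861]
ee_rot: [-3.141, 0.001, -2.899]
force: [-0.2, -0.5, -0.1]
width: 0.0006
gripper_force: 0.0
```

```bash
python3 - <<'E'
from h import *
go(.477,-.150,.086)
im,W=cloud("scene");a=im[110:260,230:400]
cv2.imwrite("pics/s5.png",cv2.resize(a,None,fx=3,fy=3))
E
```

```text
11.3 [ 0.4594 -0.0726  0.0861] [-3.141e+00  1.000e-03 -2.899e+00] [ 0.27  0.17 -0.64  0.   -0.76 -1.6 ] [-0.2 -0.5 -0.1] 0.0005525613946055649 shift [ 0.0015 -0.0794  0.0001]
```

View pics/s5.png

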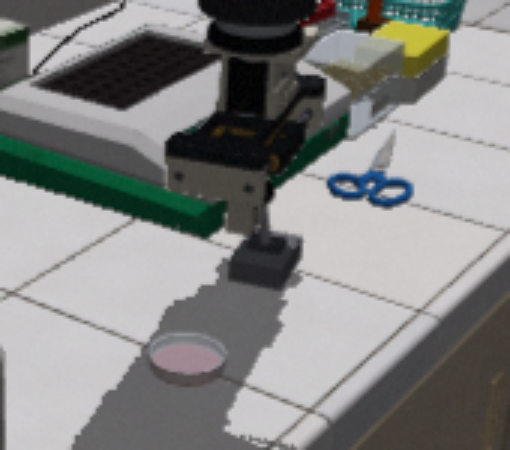

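The fingertips are at crop (240,220), just left of and in line with the ball at (265,190), with the dish clear at (188,358). Pushing now.

move_arm(rows="0 0 0 0 -0.011 0 0; 0 0 0 0 -0.011 0 0; 0 0 0 0 -0.011 0 0; 0 0 0 0 -0.011 0 0; 0 0 0 0 -0.011 0 0; 0 0 0 0 -0.011 0 0; 0 0 0 0 -0.009 0 0; 0 0 0 0 0 0 0")

```text
t: 12.35
eef_pos: [0.4769, -0.1462, 0.0854]
ee_rot: [-3.142, -0.0, -2.9]
force: [-0.9, 0.9, 0.4]
width: 0.0006
gripper_force: 0.0
```

move_arm(rows="0 0 0 0 -0.003 0 0; 0 0 0 0 -0.002 0 0; 0 0 0 0 0 0 0")

```text
t: 12.72
eef_pos: [0.4781, -0.1504, 0.0856]
ee_rot: [-3.142, -0.0, -2.899]
force: [-0.4, 1.0, 1.3]
width: 0.0005
gripper_force: 0.0
```

move_arm(rows="0 0 0 0 -0.002 0 0; 0 0 0 0 -0.002 0 0; 0 0 0 0 0 0 0")

```text
t: 13.1
eef_pos: [0.4791, -0.1544, 0.0856]
ee_rot: [-3.142, 0.0, -2.899]
force: [-0.1, -0.3, 0.1]
width: -0.0001
gripper_force: 0.1
```

```bash
python3 - <<'E'
from h import *
for n in("scene","side"):
    im,W=cloud(n);P=W.reshape(-1,3);rgb=im.reshape(-1,3)
    k=(abs(P[:,0]-.485)<.04)&(P[:,1]<-.15)&(P[:,1]>-.24)&(P[:,2]>.06)&(P[:,2]<.12);Q=P[k]
    print(n,len(Q),np.percentile(Q,[2,50,98],0).round(3).tolist() if len(Q) else "")
    d=rgb[k].max(1)<45
    if d.sum()>3:print(" dark",d.sum(),np.percentile(Q[d],[5,50,95],0).round(3).tolist())
go(.48,-.16,.086)
E
```

```text
scene 34 [[0.466, -0.187, 0.06], [0.472, -0.165, 0.087], [0.485, -0.152, 0.101]]
 dark 6 [[0.471, -0.188, 0.088], [0.474, -0.184, 0.093], [0.475, -0.167, 0.099]]
side 48 [[0.478, -0.179, 0.063], [0.488, -0.163, 0.094], [0.497, -0.152, 0.115]]
13.2 [ 0.4791 -0.1544  0.0856] [-3.141 -0.    -2.899] [ 0.08  0.23 -0.56  0.   -0.78 -1.41] [ 0.8  0.1 -0.1] 0.00043548692215738643 shift [ 0.0005 -0.0057 -0.0004]
```

move_arm(rows="0 0 0 0 -0.002 0 0; 0 0 0 0 -0.002 0 0; 0 0 0 0 0 0 0")

```text
t: 13.58
eef_pos: [0.4798, -0.1575, 0.0854]
ee_rot: [3.14, -0.0, -2.9]
force: [-1.4, 7.9, 1.2]
width: 0.0006
gripper_force: 3.7
```

move_arm(rows="0 0 0 0 -0.002 0 0; 0 0 0 0 -0.001 0 0; 0 0 0 0 0 0 0")

```text
t: 13.95
eef_pos: [0.4799, -0.1582, 0.0853]
ee_rot: [3.137, 0.0, -2.9]
force: [-5.7, 24.1, 8.1]
width: 0.0005
gripper_force: 12.7
```

The force has risen to 24 N, so the lever is at its stop. Drawing back.

move_arm(rows="0 0 0 0 0.01 0 0; 0 0 0 0 0.02 0 0; 0 0 0 0 0.02 0 0; 0 0 0 0 0.02 0 0; 0 0 0 0 0 -0.04 0; 0 0 0 0 0 -0.04 0; 0 0 0 0 0 -0.04 0; 0 0 0 0 0 0 0")

```text
t: 14.95
eef_pos: [0.4659, -0.0932, 0.2089]
ee_rot: [-3.14, 0.006, -2.899]
force: [-0.4, -0.1, -1.1]
width: 0.0005
gripper_force: 0.0
```

```bash
python3 - <<'E'
from h import *
im,W=cloud("scene");P=W.reshape(-1,3)
k=(abs(P[:,0]-.485)<.04)&(P[:,1]<-.06)&(P[:,1]>-.24)&(P[:,2]>.083)&(P[:,2]<.12);Q=P[k]
print(len(Q),np.percentile(Q,[2,50,98],0).round(3).tolist())
cv2.imwrite("pics/s6.png",cv2.resize(im[90:300,140:400],None,fx=3,fy=2.8))
go(0,0,0)
E
```

```text
72 [[0.474, -0.194, 0.085], [0.481, -0.18, 0.097], [0.496, -0.174, 0.106]]
15.0 [ 0.4647 -0.0932  0.2069] [-3.141e+00  3.000e-03 -2.899e+00] [ 0.22  0.04 -0.46  0.   -1.07 -1.55] [-0.   0.9 -0.8] 0.000401731329758731 shift [0.4295 0.202  0.2054]
```

View pics/s6.png

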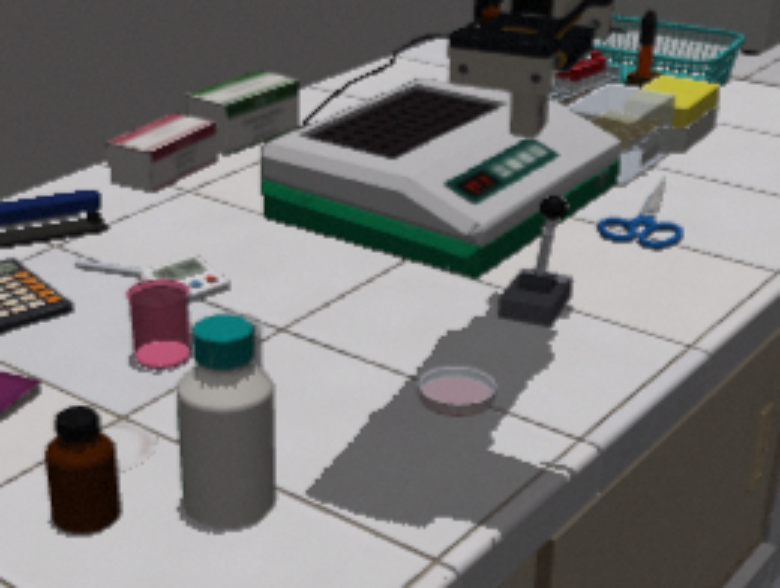

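The lever now leans to the far side, with the ball at crop (553,207) and about y = -0.187, which is the far stop. The vessels visible here haven't moved and the arm is clear of everything. Handing in.

```bash
python3 -c "
from station import arm
print(arm.job_done())"
```

```text
the job is handed in; nothing more can be done
None
```

I pointed at the clear beaker and then the tall bottle's cap for about two seconds each, pushed the sign-off lever to its right stop, drew back without touching any vessel, and handed the job in at about 15 s (no verdict was returned).

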